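# Zero a click-stop depth gauge, back it off four clicks and lock it

## Robot

A 6-joint arm with a two-finger parallel gripper is mounted at the origin on the work surface; the furniture and walls round the work are solid. World frame = base frame: x ahead of the robot, y to its left, z up, the work surface at z = 0. Lengths are in mm, angles in rad, forces in N, time in s.
With the tool pointing down it reaches from about 375 to 975 mm from the base axis. Payload 3.8 kg.
Tool frame: the origin (TCP) lies midway between the tips of the shut fingers; the grasp point (between the pads) lies 19 mm behind it (arm.hold_point_z is the distance from the TCP to the grasp point, in mm); y points along the fingers, x is the direction in which the jaws open and shut, and the axes are right-handed (so a half turn about y gives the same grasp; the last joint's range is limited). The gripper opens to 88 mm and grips with 3 to 60 N. Pads are 18 mm wide; open, the fingers measure 123 mm over their backs; the gripper's body (75 mm by 187 mm) begins 45 mm behind the grasp point.
Start: joints at [1.164, 0.264, 1.604, -0, 1.274, -0.037], TCP at [243.962, 629.365, 238.706] pointing down, gripper open.
Joint ranges: [-2.63, 2.63], [-0.94, 2.18], [0.31, 2.57], [-1.31, 4.45], [0, 2.66], [-2.55, 2.55]. Speed limits (rad/s): [2.57, 2.57, 3.14, 3.14, 3.14, 3.14].

## Interface

Orientations are given as a 3x3 rotation matrix whose columns are the frame's x, y, z axes.
In Python, from rig import arm, read_camera, job gives the robot as it stands. The module is installed in compiled form; this text tells all that it offers.
- The arm moves only by the shell command python3 -m crank 'ROWS' [FORCE]. ROWS is JSON, a list that holds one entry, the list of rows, each a list of 7 numbers: the shift along the world's x, y, z in cm, then the turn, a rotation vector about the world's x, y, z in rad, then the finger opening in cm, from 0 to 8.81. A call has exactly 5 rows; each row is the pose to reach, as a shift and turn from the pose measured when the call began; what a row does not reach only later rows make up. A row lasts 1/8 s, in which the tool goes at most 62.5 mm and 10.7 degrees, less where a joint would pass 70% of its speed; a pose out of reach is approached as far as the arm can. A call with a gripper value outside its range is refused whole. The fingers move at their own pace and stop on an object; FORCE is the grip in N (left out, the last holds). Time passes only in rows, so rows that repeat a pose let the fingers close, or fill a call up. It gives the time, the measured TCP pose, the force and the opening at its end, in the units of the state.
- arm.state(): the state, without advancing time (a new reading comes with each control period).
- read_camera(name): name is "scene" or "top"; returns a dict with "frame" (420x560x3 uint8, blue, green, red), "mtx" (3x3 intrinsics, pixels), "distortion" ([k1, k2, p1, p2, k3] as OpenCV has them; the pictures are not rectified), "origin" and "rotation" of the camera in the world. Camera axes: x right, y down, z forward; pixel columns grow to the right and rows downward; lengths in mm; the calibration is good to about 2 mm. A picture is of the moment at which its call begins. There is no depth.
- job.close_job(): hands the job in, once; it reports no verdict.
The state is a dict: "t": time; "joint_pos": joint angles; "joint_vel": joint speeds; "effort": joint torques, N m; "tool_pos": TCP position; "orientation": TCP orientation; "contact_force": force on the tool from outside, world axes, zero at the start; "moment": the same for the moment, N m; "width": finger opening in mm.
Only numpy, scipy, OpenCV 4.12 (cv2) and the standard library are available. Lean on these libraries where they do the work, as an engineer would, in place of code of your own. Each camera call takes 0.05 s, during which the arm holds its last target. There are 200 camera calls.

## Task

Set the bur depth gauge on the bench: turn its fluted knob clockwise (seen from above) until you feel it come snug against its stop, without forcing it past the stop, then turn it back exactly four clicks. Let go and press the steel lock plunger beside it fully down, only once the four clicks are set; leave the tools and bottles round it where they lie.

Things in the scene. Friction and masses are not known exactly. Their poses are not given: they have to be found in the camera images.
- gauge_base: bur depth gauge: fixed aluminium plate, 84 mm (its x) by 212 mm (its y) by 14 mm, flat on the bench. Origin: centre of its underside, z up. On it in a row along its y: in the middle a round grey drum (radius 33 mm, top at z=42 mm) with the knob; at y=+75 mm the lock plunger in a steel bushing (radius 15 mm, top z=26 mm); at y=-70 mm the stop pin (radius 5 mm, top about z=36 mm).
- knob_grip (a point): fixed point on the knob's vertical axis, 60 mm above the bench, in the knob's grip; it does not turn. The knob is a black fluted cylinder, 33 mm in diameter, from 46 to 70 mm above the bench, on a steel skirt 40 mm in diameter, 42 to 46 mm. Grip it from above at any yaw. A white line on top shows its turning.
- knob_top (a point): fixed point on the axis at the knob's top. Clicks: 12 a turn (one click = 30 degrees = 0.524 rad); leaving a click takes about 0.1 N m, then the knob snaps into the next click and rests there. Clockwise from above goes towards the stop, and the knob starts 2 to 5 clicks from it. Where the stop lies differs at every start and is not marked: it must be felt.
- drum_top (a point): fixed point on the axis at the drum's top. The stop inside the drum stands exactly at a click (click 0) and is sprung: past it the torque grows by 2 N m per rad on top of the click's 0.1 N m, and the knob springs back to click 0 when let go. Snug is 0.2 to 0.35 N m; half a click (0.26 rad) past the stop, about 0.5 N m, counts as forced.
- stop_pin (a joint): height of the steel stop pin in m, driven by the knob: 0 at the knob's stop (click 0), rising 0.00005 m (0.05 mm) for each click counter-clockwise; negative when the knob is pressed past its stop. The reading's noise is far larger than a click, so clicks must be counted at the knob.
- lock_plunger (a joint): travel of the lock plunger in m: 0 up (unlocked, as it starts), 0.008 fully down (locked). It slides straight down against about 3 N of friction and stays where it is left.
- lock_top (a point): centre of the plunger's flat steel cap's top face; the cap is 22 mm in diameter and 12 mm thick; the top is 46 mm above the bench when up, 38 mm when fully down. Moves with the plunger.
- slip_stone: small brown slip stone, 37 x 12 x 9 mm, lying on the robot's side of the gauge; bystander, origin at the centre of its underside
- loupe: black eye loupe, 34 mm in diameter, 30 mm tall, standing past the lock end of the gauge; bystander, origin at the centre of its underside
- bottle_amber: amber dropper bottle, 28 mm in diameter, 68 mm tall, on the robot's side of the gauge near the stop pin; bystander, origin at the centre of its underside
- tweezers_fine: fine steel tweezers, 90 x 11 x 8 mm, lying along the far side of the gauge; bystander, origin at the centre of the underside
- cutters_black: black-handled end cutters, 89 x 31 x 9 mm, lying far left of the gauge; bystander, origin at the centre of the underside
- puffer: orange rubber air puffer, 88 x 42 x 42 mm, lying right of the gauge; bystander, origin at the centre of its underside

How it is judged:
By the outcome, as a careful person would: the job done as asked, in the order asked, and still so for the second after the job is handed in, with the robot touching nothing.
It also fails if it takes over 72 s, if anything falls off the work surface, if the arm or the gripper's body presses on something with over 40 N, if the wrist force passes 120 N, or if a joint passes its speed limit or range.

## Working session

There is one attempt and no reset: what is moved stays moved. The work goes in short steps, Python scripts to look and compute and a shell command to move; the robot and the scene stay as the last step left them, time stands still between calls to the robot, and variables do not carry over. Pictures are saved under pics/ and viewed, about 8 in all and at most 12, crops included, and the job is handed in when it is done.

```bash
mkdir -p pics; python3 - <<'E'
from rig import arm, read_camera
import cv2
for n in("scene","top"):
    c=read_camera(n); cv2.imwrite(f"pics/{n}0.png",c["frame"]); print(n,c["mtx"].tolist(),c["distortion"],c["origin"],c["rotation"])
s=arm.state(); print(s, arm.hold_point_z)
E
```

```text
scene [[502.9984433965941, 0.0, 276.51726993065955], [0.0, 502.9984433965941, 207.57289891000516], [0.0, 0.0, 1.0]] [-0.01425735  0.          0.          0.          0.        ] [ -59.37345191 -614.686679    652.80540229] [[ 0.7277634  -0.370356    0.57723208]
 [-0.68582503 -0.39040558  0.6141885 ]
 [-0.00211377 -0.84286412 -0.5381223 ]]
top [[531.3612556823541, 0.0, 278.60721066986804], [0.0, 531.3612556823541, 217.88586093818833], [0.0, 0.0, 1.0]] [-0.10716508  0.          0.          0.          0.        ] [ 431.16995719   26.50592505 1167.63615637] [[-8.37886372e-03 -9.95349440e-01  9.59650279e-02]
 [-9.99964777e-01  8.29317446e-03 -1.29174180e-03]
 [ 4.89879758e-04 -9.59724710e-02 -9.95383868e-01]]
{'t': 0.1, 'joint_pos': array([ 1.16407591e+00,  2.64672622e-01,  1.60520758e+00, -2.68000104e-06,
        1.27369749e+00, -3.69168621e-02]), 'joint_vel': array([-0.00113175, -0.00146078, -0.00194309, -0.00058517, -0.00035574,
        0.00063979]), 'effort': array([ 7.92378469e-04, -5.03611565e+01, -3.58074439e+01,  7.33093405e-02,
        2.33054365e-02, -3.55425368e-05]), 'tool_pos': array([243.73141388, 628.78683072, 237.53212714]), 'orientation': array([[ 3.61430764e-01, -7.82927369e-04, -9.32398622e-01],
       [ 9.32396840e-01, -1.82412104e-03,  3.61431605e-01],
       [-1.98378264e-03, -9.99998030e-01,  7.07055444e-05]]), 'contact_force': array([-0.65828662,  0.07217525, -0.42661363]), 'moment': array([ 0.02368691, -0.04086944, -0.03858615]), 'width': 88.32099742591615} 18.700000000000003
```

View pics/scene0.png

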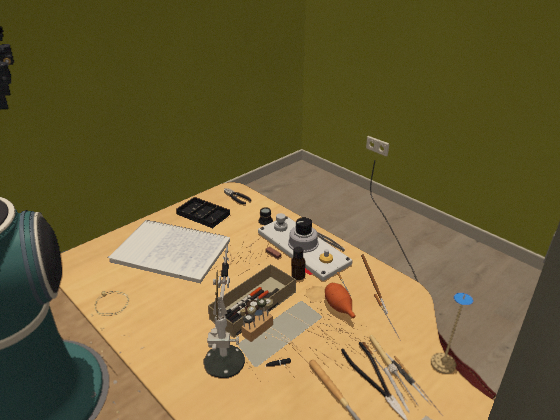

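View pics/top0.png

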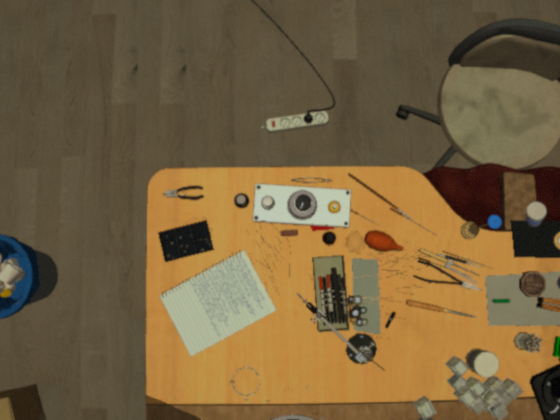

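The scene view shows the gauge at about (305,245): lock cap (281,222), knob (303,226), stop pin (326,257). The top view has the lock at (267,202), the knob at (302,204), the stop pin at (334,207) and the bottle at (329,239).

```bash
cat > h.py <<'E'
from rig import arm, read_camera
import cv2, numpy as np
def ray(c,u,v):
    p=cv2.undistortPoints(np.array([[[u,v]]],float),c["mtx"],c["distortion"])[0,0]
    d=np.array(c["rotation"])@np.array([p[0],p[1],1]); return np.array(c["origin"]),d
def onz(c,u,v,z):
    o,d=ray(c,u,v); return o+d*(z-o[2])/d[2]
def proj(c,P):
    R=np.array(c["rotation"]).T; t=-R@np.array(c["origin"])
    return cv2.projectPoints(np.array(P,float).reshape(-1,1,3),cv2.Rodrigues(R)[0],t,c["mtx"],c["distortion"])[0][:,0]
E
python3 - <<'E'
from h import *
c=read_camera("top"); f=c["frame"]
# plate corners: light low-saturation region
r=f[170:245,240:365]; hsv=cv2.cvtColor(r,cv2.COLOR_BGR2HSV)
m=((hsv[...,1]<60)&(hsv[...,2]>150)).astype(np.uint8)
cs=cv2.findContours(m,0,2)[0]; k=max(cs,key=cv2.contourArea)+np.array([240,170])
h=cv2.convexHull(k); rc=cv2.minAreaRect(h); print(rc)
for b in cv2.boxPoints(rc): print(b,onz(c,*b,14).round(1))
ctr=onz(c,*rc[0],14); print("ctr",ctr)
g=cv2.cvtColor(f,cv2.COLOR_BGR2GRAY)
# dark knob
m=(g[185:225,282:322]<60).astype(np.uint8); n,l,st,ce=cv2.connectedComponentsWithStats(m)
for i in range(1,n):
    if st[i,4]>15: p=ce[i]+[282,185]; print("dark",p,st[i],onz(c,*p,70).round(1))
s=read_camera("scene")
a=cv2.resize(f[165:265,225:405],None,fx=4.4,fy=4.4,interpolation=2)[:300*1+140]
b=cv2.resize(s["frame"][200:300,240:380],None,fx=4,fy=4,interpolation=2)
cv2.imwrite("pics/t1.png",a); cv2.imwrite("pics/s1.png",b)
E
```

```text
((301.61248779296875, 205.00726318359375), (95.73644256591797, 36.95542526245117), 3.6913859844207764)
[252.65395 220.36478] [537.4  81.6  14. ]
[255.03322 183.48602] [618.7  76.1  14. ]
[350.57104 189.64975] [ 603.4 -133.7   14. ]
[348.19177 226.5285 ] [ 522.2 -126.7   14. ]
ctr [570.26673683 -25.53673343  14.        ]
dark [303.06164384 201.64383562] [ 14  10  15  15 146] [570.5 -26.1  70. ]
```

View pics/t1.png

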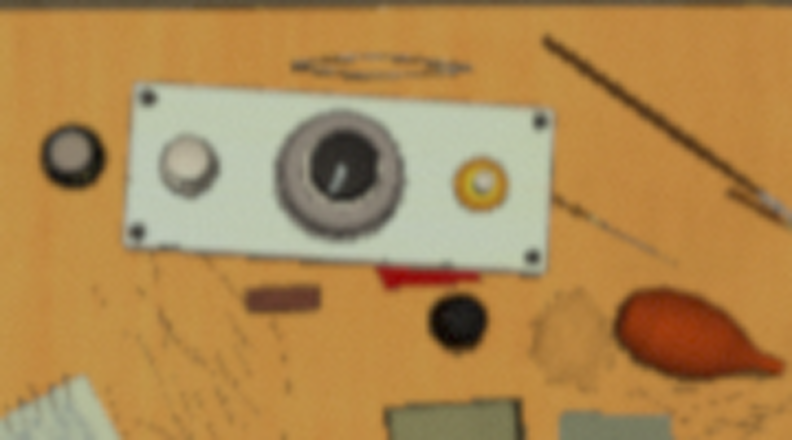

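View pics/s1.png

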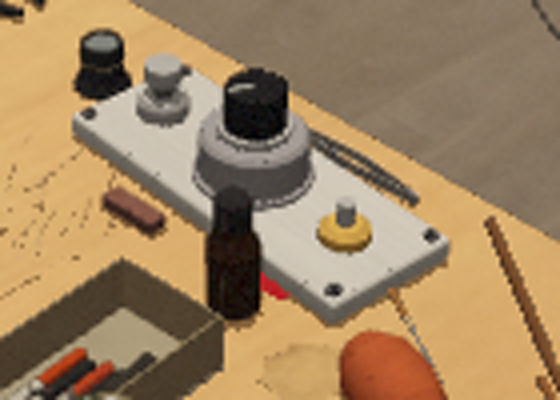

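The views agree. The knob axis is at about (570.4, -26), and the lock should be at about (576, 49). I'll move above the knob now.

```bash
python3 -m crank '[[[2.7,-5.4,0,0,0,0.05,6],[5.4,-10.8,0,0,0,0.1,6],[8.1,-16.2,0,0,0,0.15,6],[10.8,-21.6,0,0,0,0.2,6],[13.5,-27,0,0,0,0.25,6]]]' 30
python3 -m crank '[[[2.7,-5.4,0,0,0,0,6],[5.4,-10.8,0,0,0,0,6],[8.1,-16.2,0,0,0,0,6],[10.8,-21.6,0,0,0,0,6],[13.5,-27,0,0,0,0,6]]]'
python3 - <<'E'
from h import *
s=arm.state(); print(s["joint_pos"].round(3))
p=s["tool_pos"]; print("to knob",(np.array([570.4,-26,p[2]])-p).round(1),p)
O=s["orientation"]; print(O.round(4), np.arctan2(O[1,0],O[0,0]))
c=read_camera("top")
print("lock est",onz(c,267.5,201.4,46))
E
```

```text
t: 0.82
tool_pos: [379.3, 357.2, 237.8]
orientation: [[0.117, 0.0, -0.993], [0.993, -0.001, 0.117], [-0.001, -1.0, -0.0]]
contact_force: [0.4, 0.7, 0.0]
width: 60.3
t: 1.45
tool_pos: [514.8, 85.3, 238.0]
orientation: [[0.117, 0.001, -0.993], [0.993, -0.001, 0.117], [-0.001, -1.0, -0.001]]
contact_force: [0.4, -0.8, -0.1]
width: 60.1
[ 1.170e-01 -2.700e-02  1.929e+00 -1.000e-03  1.239e+00 -1.335e+00]
to knob [  55.6 -111.3    0. ] [514.80170895  85.29216128 237.9705159 ]
[[ 1.175e-01  7.000e-04 -9.931e-01]
 [ 9.931e-01 -1.100e-03  1.175e-01]
 [-1.000e-03 -1.000e+00 -9.000e-04]] 1.4530448501751103
lock est [574.73599924  48.3829366   46.        ]
```

```bash
python3 -m crank '[[[2,-4,0,0,0,0,6],[4,-8,0,0,0,0,6],[5.56,-11.1,-3,0,0,0,6],[5.56,-11.1,-8,0,0,0,6],[5.56,-11.1,-13.5,0,0,0,6]]]'
python3 - <<'E'
from h import *
s=arm.state(); p=s["tool_pos"]; print("to knob",(np.array([570.4,-26,49])-p).round(1),p, s["moment"].round(3))
c=read_camera("scene")
print(proj(c,[[570.4,-26,70],[570.4,-26,58],[570.4,-26,46],[575.3,48.6,46]]).round(1))
cv2.imwrite("pics/s2.png",cv2.resize(c["frame"][150:300,220:400],None,fx=4,fy=4,interpolation=2))
E
```

```text
t: 2.12
tool_pos: [574.2, -32.5, 102.5]
orientation: [[0.122, 0.006, -0.993], [0.993, -0.007, 0.122], [-0.006, -1.0, -0.006]]
contact_force: [0.5, -0.1, -0.5]
width: 60.2
to knob [ -3.8   6.5 -53.5] [574.21372841 -32.51326904 102.48186132] [ 0.045 -0.05   0.002]
[[303.5 221.2]
 [303.4 226. ]
 [303.2 230.7]
 [280.3 215.5]]
```

View pics/s2.png

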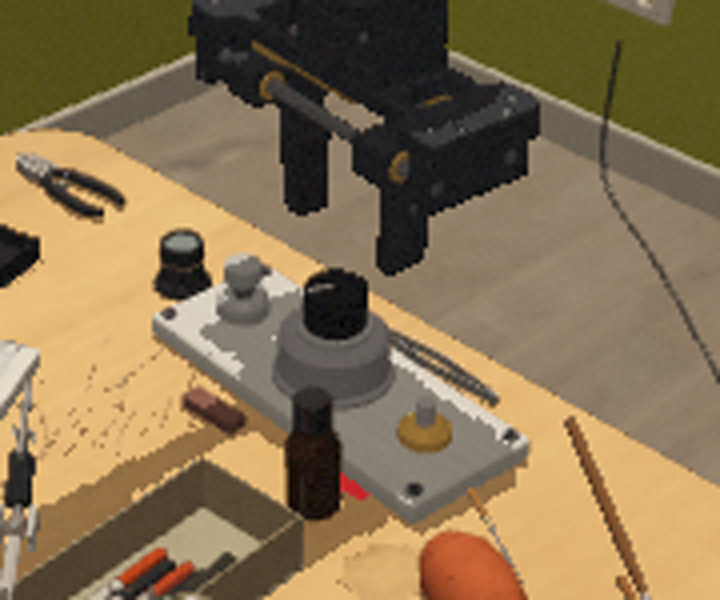

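The scene view shows the knob at (304,226). My estimate projects to (303.4,226.0), so they agree. Both fingers are above it. I'll centre and descend.

```bash
python3 -m crank '[[[-0.38,0.65,-1,0,0,0,6],[-0.38,0.65,-2.5,0,0,0,6],[-0.38,0.65,-4,0,0,0,6],[-0.38,0.65,-5.2,0,0,0,6],[-0.38,0.65,-5.2,0,0,0,6]]]'
python3 - <<'E'
from h import *
s=arm.state(); p=s["tool_pos"]; print("to knob",(np.array([570.4,-26,49])-p).round(1),p, s["moment"].round(3),s["orientation"].round(4).tolist(),s["joint_pos"].round(3))
E
```

```text
t: 2.8
tool_pos: [563.4, -25.1, 41.0]
orientation: [[0.121, -0.01, -0.993], [0.993, -0.005, 0.122], [-0.006, -1.0, 0.009]]
contact_force: [-0.2, -0.5, -0.6]
width: 60.3
to knob [ 7.  -0.9  8. ] [563.42396242 -25.12426215  41.02011354] [ 0.007 -0.032 -0.018] [[0.1215, -0.0099, -0.9925], [0.9926, -0.0053, 0.1215], [-0.0065, -0.9999, 0.0091]] [-0.085  0.264  2.004 -0.008  0.883 -1.529]
```

```bash
python3 -m crank '[[[0.3,0,0.4,0.005,-0.01,0,6],[0.7,-0.09,0.8,0.005,-0.01,0,6],[0.7,-0.09,0.8,0.005,-0.01,0,6],[0.7,-0.09,0.8,0.005,-0.01,0,6],[0.7,-0.09,0.8,0.005,-0.01,0,6]]]'
python3 - <<'E'
from h import *
for i in range(3):
    s=arm.state(); p=s["tool_pos"]; print(s["t"],"to knob",(np.array([570.4,-26,49])-p).round(1), s["moment"].round(3),s["orientation"][:,1].round(4).tolist(),s["joint_vel"].round(3))
    read_camera("top")
E
```

```text
t: 3.42
tool_pos: [570.2, -26.0, 49.0]
orientation: [[0.122, -0.0, -0.993], [0.993, -0.0, 0.122], [-0.0, -1.0, 0.0]]
contact_force: [0.3, -0.6, 0.4]
width: 60.0
3.425 to knob [ 0.2 -0.   0. ] [-0.001  0.019  0.011] [-0.0001, -0.0003, -1.0] [-0.     0.003  0.001  0.    -0.002 -0.   ]
3.475 to knob [ 0.2 -0.   0.1] [ 0.032 -0.007  0.024] [-0.0003, -0.0003, -1.0] [ 0.001  0.003 -0.002  0.001  0.001 -0.001]
3.525 to knob [ 0.2 -0.   0.2] [ 0.059  0.035 -0.005] [-0.0002, -0.0003, -1.0] [ 0.001  0.001 -0.002  0.    -0.002 -0.   ]
```

```bash
cat > m.py <<'E'
from h import *
M=[];Y=[];F=[]
for i in range(4):
    s=arm.state(); O=s["orientation"]; M.append(s["moment"]); Y.append(np.arctan2(O[1,0],O[0,0])); F.append(s["contact_force"])
    if i<3: read_camera("top")
p=s["tool_pos"]
print("t %.2f yaw %.4f mom"%(s["t"],np.mean(Y)),np.mean(M,0).round(3),"F",np.mean(F,0).round(1),"pos",p.round(1),"q6 %.3f w %.1f"%(s["joint_pos"][5],s["width"]), "mz sd %.3f"%np.std(M,0)[2])
E
python3 -m crank '[[[0,0,0,0,0,0,3],[0,0,0,0,0,0,3],[0,0,0,0,0,0,3],[0,0,0,0,0,0,3],[0,0,0,0,0,0,3]]]' 40 | grep -E "width|force"
python3 m.py
```

```text
contact_force: [0.1, 5.4, 0.4]
width: 32.4
t 4.35 yaw 1.4488 mom [ 0.8   -0.097 -0.036] F [ 0.2  5.2 -0.1] pos [570.3 -25.1  48.8] q6 -1.538 w 32.1 mz sd 0.018
```

```bash
python3 -m crank '[[[0,0.05,0,0,0,0,3],[0,0.05,0,0,0,0,3],[0,0.05,0,0,0,0,3],[0,0.05,0,0,0,0,3],[0,0.05,0,0,0,0,3]]]' 40 | grep -E "width|force"
python3 m.py
python3 -m crank '[[[0,0,0,0,0,-0.03,3],[0,0,0,0,0,-0.06,3],[0,0,0,0,0,-0.1,3],[0,0,0,0,0,-0.1,3],[0,0,0,0,0,-0.1,3]]]' | grep -E "width|force"
python3 m.py
```

```text
contact_force: [0.2, -1.8, -0.8]
width: 32.0
t 5.12 yaw 1.4488 mom [-0.434  0.022 -0.059] F [ 0.3 -2.3 -0.3] pos [570.3 -25.   48.8] q6 -1.537 w 32.4 mz sd 0.031
contact_force: [1.4, -0.6, -0.9]
width: 31.9
t 5.90 yaw 1.3490 mom [-0.236 -0.02   0.008] F [ 0.8 -0.9 -0.3] pos [570.3 -24.9  48.8] q6 -1.437 w 31.8 mz sd 0.036
```

```bash
python3 -m crank '[[[0,0,0,0,0,-0.16,3],[0,0,0,0,0,-0.32,3],[0,0,0,0,0,-0.46,3],[0,0,0,0,0,-0.524,3],[0,0,0,0,0,-0.524,3]]]' | grep -E "width|force"
python3 m.py
```

```text
contact_force: [0.4, -0.4, -0.7]
width: 31.9
t 6.67 yaw 0.8260 mom [ 0.087 -0.149  0.131] F [ 1.2  0.6 -1.1] pos [570.4 -24.6  48.9] q6 -0.914 w 32.4 mz sd 0.033
```

```bash
python3 -m crank '[[[0,0,0,0,0,-0.16,3],[0,0,0,0,0,-0.32,3],[0,0,0,0,0,-0.46,3],[0,0,0,0,0,-0.524,3],[0,0,0,0,0,-0.524,3]]]' | grep -E "width|force"
python3 m.py
```

```text
contact_force: [2.9, 2.0, -2.2]
width: 32.2
t 7.45 yaw 0.3033 mom [ 0.164 -0.277  0.142] F [ 2.5  1.7 -2.4] pos [570.8 -24.4  48.9] q6 -0.391 w 32.0 mz sd 0.032
```

```bash
python3 -m crank '[[[0,0,0,0,0,-0.03,3],[0,0,0,0,0,-0.06,3],[0,0,0,0,0,-0.06,3],[0,0,0,0,0,-0.06,3],[0,0,0,0,0,-0.06,3]]]' | grep -E "width|force"
python3 m.py
```

```text
contact_force: [2.2, 1.5, -1.9]
width: 32.2
t 8.22 yaw 0.2431 mom [ 0.114 -0.278 -0.003] F [ 3.   1.3 -2.3] pos [570.8 -24.4  48.9] q6 -0.331 w 31.7 mz sd 0.022
```

```bash
python3 -m crank '[[[0,0,0,0,0,-0.14,3],[0,0,0,0,0,-0.28,3],[0,0,0,0,0,-0.4,3],[0,0,0,0,0,-0.464,3],[0,0,0,0,0,-0.464,3]]]' | grep -E "width|force"
python3 m.py
```

```text
contact_force: [4.1, 1.2, -3.5]
width: 32.3
t 9.00 yaw -0.2196 mom [ 0.208 -0.458  0.12 ] F [ 4.6  1.8 -3.6] pos [571.2 -24.4  48.9] q6 0.133 w 31.9 mz sd 0.016
```

```bash
python3 -m crank '[[[0.05,0,0,0,0,-0.03,3],[0.05,0,0,0,0,-0.06,3],[0.05,0,0,0,0,-0.06,3],[0.05,0,0,0,0,-0.06,3],[0.05,0,0,0,0,-0.06,3]]]' | grep -E "width|force"
python3 m.py
```

```text
contact_force: [-0.2, 0.7, -0.7]
width: 32.0
t 9.78 yaw -0.2797 mom [ 0.168  0.194 -0.015] F [-0.   1.1  0.1] pos [571.3 -24.4  48.9] q6 0.194 w 31.9 mz sd 0.035
```

Torque dropped again, so this was an ordinary click. On to the fourth.

```bash
python3 -m crank '[[[0,0,0,0,0,-0.14,3],[0,0,0,0,0,-0.28,3],[0,0,0,0,0,-0.4,3],[0,0,0,0,0,-0.464,3],[0,0,0,0,0,-0.464,3]]]' | grep -E "width|force"
python3 m.py
```

```text
contact_force: [1.5, -0.6, -2.0]
width: 31.9
t 10.55 yaw -0.7426 mom [ 0.069 -0.083  0.045] F [ 2.  -0.2 -2.2] pos [571.5 -24.5  48.8] q6 0.658 w 32.1 mz sd 0.032
```

```bash
python3 -m crank '[[[0,0,0,0,0,-0.03,3],[0,0,0,0,0,-0.06,3],[0,0,0,0,0,-0.06,3],[0,0,0,0,0,-0.06,3],[0,0,0,0,0,-0.06,3]]]' | grep -E "width|force"
python3 m.py
```

```text
contact_force: [1.6, -0.1, -2.2]
width: 31.6
t 11.32 yaw -0.8026 mom [ 0.011 -0.102 -0.013] F [ 2.7  0.  -1.8] pos [571.6 -24.6  48.9] q6 0.718 w 32.5 mz sd 0.023
```

```bash
python3 -m crank '[[[0,0,0,0,0,-0.12,3],[0,0,0,0,0,-0.24,3],[0,0,0,0,0,-0.34,3],[0,0,0,0,0,-0.4,3],[0,0,0,0,0,-0.4,3]]]' | grep -E "width|force"
python3 m.py
python3 -m crank '[[[0,0,0,0,0,-0.02,3],[0,0,0,0,0,-0.04,3],[0,0,0,0,0,-0.04,3],[0,0,0,0,0,-0.04,3],[0,0,0,0,0,-0.04,3]]]' | grep -E "width|force"
python3 m.py
```

```text
contact_force: [2.6, -1.5, -2.8]
width: 31.9
t 12.10 yaw -1.2013 mom [-0.068 -0.221  0.172] F [ 2.8 -1.4 -2.9] pos [571.7 -24.8  48.9] q6 1.118 w 32.0 mz sd 0.048
contact_force: [3.9, -1.1, -4.0]
width: 31.7
t 12.88 yaw -1.2415 mom [-0.062 -0.225  0.132] F [ 3.1 -1.  -3.5] pos [571.8 -24.8  48.9] q6 1.158 w 32.0 mz sd 0.009
```

```bash
python3 -m crank '[[[0,0,0,0,0,-0.02,3],[0,0,0,0,0,-0.04,3],[0,0,0,0,0,-0.04,3],[0,0,0,0,0,-0.04,3],[0,0,0,0,0,-0.04,3]]]' | grep -E "width|force"
python3 m.py
```

```text
contact_force: [2.4, -1.9, -2.2]
width: 31.9
t 13.65 yaw -1.2814 mom [-0.074 -0.197  0.2  ] F [ 2.5 -1.5 -2.5] pos [571.7 -24.8  48.8] q6 1.198 w 32.4 mz sd 0.031
```

```bash
python3 m.py; python3 -m crank '[[[0,0,0,0,0,-0.01,3],[0,0,0,0,0,-0.025,3],[0,0,0,0,0,-0.025,3],[0,0,0,0,0,-0.025,3],[0,0,0,0,0,-0.025,3]]]' | grep -E "width|force"
python3 m.py;python3 m.py
```

```text
t 13.80 yaw -1.2815 mom [-0.089 -0.185  0.215] F [ 3.  -1.9 -3.1] pos [571.8 -24.8  48.9] q6 1.198 w 32.0 mz sd 0.012
contact_force: [2.6, -2.8, -2.7]
width: 32.3
t 14.57 yaw -1.3065 mom [-0.139 -0.18   0.225] F [ 2.4 -1.6 -2.5] pos [571.7 -24.8  48.9] q6 1.223 w 32.2 mz sd 0.027
t 14.72 yaw -1.3064 mom [-0.112 -0.222  0.244] F [ 2.7 -1.7 -2.2] pos [571.7 -24.9  48.9] q6 1.223 w 31.8 mz sd 0.021
```

The knob is snug: resisting torque is about 0.24 N m and climbing at about 2 N m per rad, and this is the fifth click from the start. Click 0 is therefore at tool yaw of about -1.2. Next I turn back four clicks to yaw of about 0.885.

```bash
python3 -m crank '[[[0,0,0,0,0,0.15,3],[0,0,0,0,0,0.3,3],[0,0,0,0,0,0.45,3],[0,0,0,0,0,0.61,3],[0,0,0,0,0,0.61,3]]]' | grep -E "width|force"
python3 m.py
python3 -m crank '[[[0,0,0,0,0,0.15,3],[0,0,0,0,0,0.3,3],[0,0,0,0,0,0.45,3],[0,0,0,0,0,0.524,3],[0,0,0,0,0,0.524,3]]]' | grep -E "width|force"
python3 m.py
```

```text
contact_force: [1.9, 0.9, -0.3]
width: 32.1
t 15.50 yaw -0.6992 mom [0.123 0.013 0.048] F [ 1.2  0.7 -1.4] pos [571.5 -24.5  48.8] q6 0.614 w 32.2 mz sd 0.020
contact_force: [0.5, 0.6, -0.4]
width: 31.8
t 16.27 yaw -0.1771 mom [0.133 0.188 0.167] F [ 0.5  0.9 -0.3] pos [571.2 -24.4  48.8] q6 0.090 w 32.0 mz sd 0.009
```

```bash
python3 -m crank '[[[0,0,0,0,0,0.15,3],[0,0,0,0,0,0.3,3],[0,0,0,0,0,0.45,3],[0,0,0,0,0,0.55,3],[0,0,0,0,0,0.55,3]]]' | grep -E "width|force"
python3 m.py
python3 -m crank '[[[0,0,0,0,0,0.15,3],[0,0,0,0,0,0.3,3],[0,0,0,0,0,0.45,3],[0,0,0,0,0,0.54,3],[0,0,0,0,0,0.54,3]]]' | grep -E "width|force"
python3 m.py;python3 m.py
```

```text
contact_force: [-0.5, -0.3, 0.5]
width: 31.9
t 17.05 yaw 0.3710 mom [-0.087  0.35   0.06 ] F [-0.3 -0.   0.9] pos [570.8 -24.4  48.8] q6 -0.459 w 31.8 mz sd 0.023
contact_force: [-2.4, -1.5, 2.0]
width: 32.0
t 17.82 yaw 0.9091 mom [-0.293  0.423  0.021] F [-2.  -1.   2.5] pos [570.4 -24.6  48.8] q6 -0.997 w 32.0 mz sd 0.033
t 17.98 yaw 0.9100 mom [-0.386  0.479  0.018] F [-2.6 -1.5  2.4] pos [570.5 -24.6  48.8] q6 -0.998 w 31.9 mz sd 0.011
```

```bash
python3 -m crank '[[[0,0,0,0,0,0,3.6],[0,0,0,0,0,0,4.5],[0,0,0,0,0,0,5.5],[0,0,0,0,0,0,6],[0,0,0,0,0,0,6]]]' | grep -E "width|force"
python3 m.py
python3 -m crank '[[[0,0,2,0,0,0,6],[0,0,5,0,0,0,6],[0,0,9,0,0,0,6],[0,3,12,0,0,0,6],[0,8,12,0,0,0,6]]]' | grep -E "width|force|pos"
python3 -m crank '[[[0,4,0,0,0,0,0],[0,8,0,0,0,0,0],[0,12,0,0,0,0,0],[0,14,0,0,0,0,0],[0,14,0,0,0,0,0]]]' | grep -E "width|force|pos"
python3 - <<'E'
from h import *
c=read_camera("top"); cv2.imwrite("pics/top3.png",c["frame"])
b=cv2.imread("pics/top0.png")
k=[cv2.resize(f[185:222,282:322],None,fx=10,fy=10,interpolation=2) for f in(b,c["frame"])]
cv2.imwrite("pics/k3.png",np.hstack(k))
m=lambda f:[ (lambda g: print("centroid dark",[x.mean() for x in np.nonzero(g<60)][::-1], "bright pix",[(x+295,y+193,g[y+8,x+13]) for y in range(18) for x in range(18) if 0]))(cv2.cvtColor(f,6)[185:222,282:322])]
m(b);m(c["frame"])
E
```

```text
contact_force: [-0.3, -0.1, -0.6]
width: 60.4
t 18.75 yaw 0.9104 mom [-0.029  0.011 -0.021] F [ 0.1 -0.4 -0.1] pos [570.5 -24.6  48.8] q6 -0.998 w 60.0 mz sd 0.027
tool_pos: [573.7, 55.2, 174.6]
contact_force: [0.2, -0.4, -0.3]
width: 60.0
tool_pos: [573.8, 196.0, 175.4]
contact_force: [-0.6, -0.7, 0.4]
width: 12.1
centroid dark [np.float64(21.10135135135135), np.float64(16.56081081081081)] bright pix []
centroid dark [np.float64(21.758333333333333), np.float64(16.916666666666668)] bright pix []
```

View pics/k3.png

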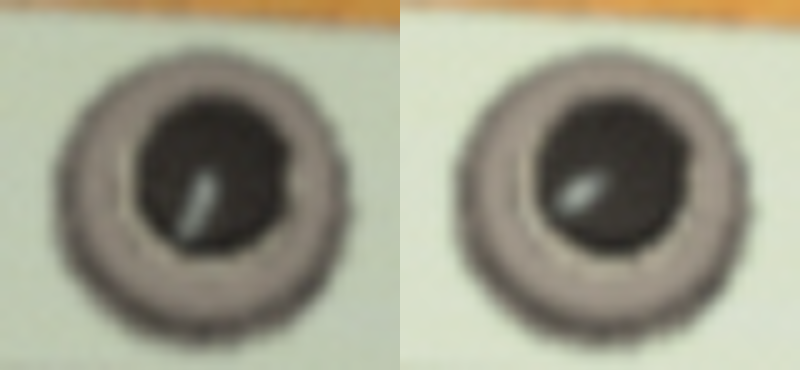

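The left half is the knob before and the right half after. The white line turned about 26 to 30° clockwise, a net one click, which matches five clockwise and four back. Next is the plunger.

```bash
python3 -m crank '[[[0,-5,0,0,0,0,0],[0.1,-10,0,0,0,0,0],[0.2,-14.6,-2,0,0,0,0],[0.2,-14.6,-6,0,0,0,0],[0.2,-14.6,-9,0,0,0,0]]]' | grep -E "width|force|pos"
python3 -m crank '[[[0,0,0,0,0,0,0],[0,0,0,0,0,0,0],[0,0,0,0,0,0,0],[0,0,0,0,0,0,0],[0,0,0,0,0,0,0]]]'
python3 - <<'E'
from h import *
s=arm.state(); print((np.array([575.8,49.5,50])-s["tool_pos"]).round(1), s["orientation"][:,1].round(4))
E
```

```text
tool_pos: [575.0, 46.1, 83.9]
contact_force: [-0.2, 0.2, -0.3]
width: 0.1
t: 21.3
tool_pos: [575.5, 46.3, 84.8]
orientation: [[0.617, 0.009, -0.787], [0.787, -0.0, 0.617], [0.005, -1.0, -0.007]]
contact_force: [1.0, -0.3, -1.3]
width: 0.5
[  0.3   3.2 -34.8] [ 9.e-03 -1.e-04 -1.e+00]
```

```bash
python3 -m crank '[[[0,0.32,-0.8,0,0.009,0,0],[0,0.32,-1.8,0,0.009,0,0],[0,0.32,-3.3,0,0.009,0,0],[0,0.32,-3.3,0,0.009,0,0],[0,0.32,-3.3,0,0.009,0,0]]]'
python3 -m crank '[[[0,0,-0.3,0,0,0,0],[0,0,-0.6,0,0,0,0],[0,0,-0.9,0,0,0,0],[0,0,-1.1,0,0,0,0],[0,0,-1.1,0,0,0,0]]]' | grep -E "width|force|pos"
python3 m.py
```

```text
t: 21.92
tool_pos: [575.3, 49.4, 51.3]
orientation: [[0.617, -0.001, -0.787], [0.787, -0.0, 0.617], [-0.001, -1.0, 0.001]]
contact_force: [0.6, 0.4, -0.4]
width: 0.5
tool_pos: [575.6, 49.4, 40.3]
contact_force: [-0.1, 0.0, 0.8]
width: 0.5
t 22.70 yaw 0.9055 mom [-0.015 -0.111 -0.   ] F [ 0.5 -0.2  0.7] pos [575.5  49.5  40.3] q6 -0.863 w 0.6 mz sd 0.030
```

```bash
python3 -m crank '[[[0,0,-0.1,0,0,0,0],[0,0,-0.2,0,0,0,0],[0,0,-0.3,0,0,0,0],[0,0,-0.3,0,0,0,0],[0,0,-0.3,0,0,0,0]]]' | grep -E "force|pos"
python3 m.py
```

```text
tool_pos: [575.5, 49.5, 38.4]
contact_force: [-2.8, 0.2, 9.7]
t 23.48 yaw 0.9055 mom [-0.081  0.475 -0.011] F [-2.5 -0.6  8.8] pos [575.5  49.5  38.3] q6 -0.863 w 0.0 mz sd 0.027
```

```bash
python3 -m crank '[[[0,0,-0.1,0,0,0,0],[0,0,-0.2,0,0,0,0],[0,0,-0.2,0,0,0,0],[0,0,-0.2,0,0,0,0],[0,0,-0.2,0,0,0,0]]]' | grep -E "force|pos"
python3 m.py
python3 -m crank '[[[0,0,1,0,0,0,0],[0,0,3,0,0,0,0],[0,0,7,0,0,0,0],[0,0,11,0,0,0,0],[0,4,13,0,0,0,0]]]' | grep -E "force|pos"
python3 -m crank '[[[0,5,0,0,0,0,0],[0,10,0,0,0,0,0],[0,15,0,0,0,0,0],[0,16,0,0,0,0,0],[0,16,0,0,0,0,0]]]' | grep -E "force|pos"
python3 - <<'E'
from h import *
c=read_camera("top"); s=read_camera("scene")
b=cv2.imread("pics/top0.png")
R=lambda f,n:cv2.resize(f,n,interpolation=2)
a=np.vstack([R(f[165:255,225:405],(400,200)) for f in(b,c["frame"])])
k=np.vstack([R(f[195:285,240:380],(380,200)) for f in(cv2.imread("pics/scene0.png"),s["frame"])])
cv2.imwrite("pics/f.png",np.hstack([a,k]))
E
```

```text
tool_pos: [575.6, 49.4, 38.3]
contact_force: [-6.5, -1.1, 15.2]
t 24.25 yaw 0.9056 mom [-0.12   0.92   0.011] F [-5.7 -0.5 14.9] pos [575.6  49.5  38.3] q6 -0.863 w 0.6 mz sd 0.022
tool_pos: [577.4, 88.3, 172.2]
contact_force: [0.4, 0.4, -0.7]
tool_pos: [577.3, 248.6, 172.5]
contact_force: [0.8, -0.8, 0.0]
```

View pics/f.png

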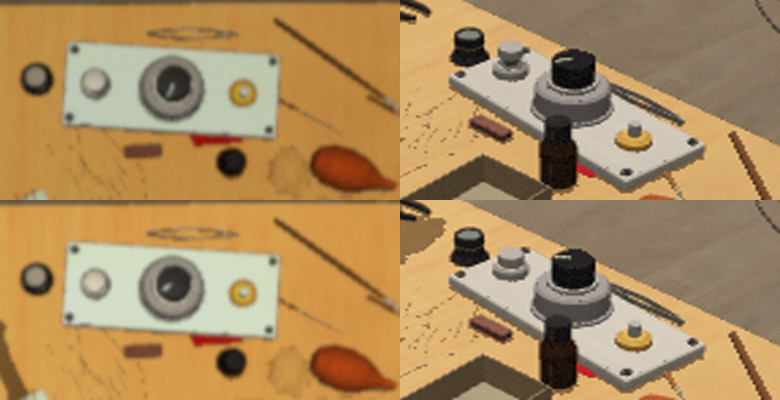

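The top row is before and the bottom row after. The lock cap, at (510,255) in the lower right view, has dropped onto its bushing. The bystanders haven't moved, and the knob line still shows the set position. Handing in.

```bash
python3 -c "
from rig import job; print(job.close_job())"
```

```text
the job is handed in; nothing more can be done
None
```

The gauge is set and locked, and I've handed the job in. It took about 26 s of the 72 s allowed; the hand-in gives no verdict.

- **Finding the stop:** I turned the knob clockwise one click at a time. The fifth click was the stop: torque kept rising there to about 0.24 N m, within the snug range. The tool turned at most about 0.14 rad past the stop, well under the 0.26 rad that counts as forced.
- **Four clicks back:** I turned the knob back to the fourth click, where torque was close to zero, and let go. The white line then showed a net turn of about 26–30° clockwise. That is one click, as five forward and four back should give.
- **Lock plunger:** I pressed the plunger with the fingers shut until it bottomed at 38.3 mm, against 38 mm expected. It held there under 15 N, and the pictures show the cap down on its bushing.
- **Surroundings:** the bystanders in the before-and-after crops had not visibly moved. The cutters lie outside those crops and were not rechecked. The arm finished clear of everything.

**Disagreement:** at the stop, torque read about 0.1 N m lower than the turn past the stop should give. I put this down to give in the grip and sensor offset. The rising torque at the stop and the near-zero readings after the earlier clicks I tested fit no real slip.

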